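Put the mixed-up hand stamps back in their own trays

TASK

The three hand stamps have been put back in each other's trays: move each one to the middle of the tray whose printed sample shows the shape of its foot, standing upright and let go. Their faces are inky, so never set a stamp on the bare table or tip it over: let one wait in the empty spare tray, standing in the middle and let go, while you change the others round. Leave the ink bottle, the tape roll and the ink-pad tin where they are.

Things in the scene. Friction and masses are not known exactly. Their poses are not given: they have to be found in the camera images.
- stamp_round: Loose hand stamp, 80 g: white foot, 16 mm thick, rubber face below; seen from above the foot is a disc, 60 mm across. Upright round wooden handle on its middle, 26 mm in diameter, from 16 to 60 mm above the underside, alike on all stamps. Origin: centre of the underside; z up. Starts upright in a wrong tray, any yaw
- stamp_cross: Loose hand stamp, 80 g: white foot, 16 mm thick, rubber face below; seen from above the foot is a plus-shaped cross, 64 mm across, arms 22 mm wide (along its x and y). Upright round wooden handle on its middle, 26 mm in diameter, from 16 to 60 mm above the underside, alike on all stamps. Origin: centre of the underside; z up. Starts upright in a wrong tray, any yaw
- stamp_bar: Loose hand stamp, 80 g: white foot, 16 mm thick, rubber face below; seen from above the foot is a narrow oblong, 30 mm (x) by 70 mm (y). Upright round wooden handle on its middle, 26 mm in diameter, from 16 to 60 mm above the underside, alike on all stamps. Origin: centre of the underside; z up. Starts upright in a wrong tray, any yaw
- tray_round: Fixed grey square tray, 92 mm wide, with one 84 by 84 mm well: floor 6 mm and rim 12 mm above the table. Origin: on the table below the middle of the well; z up. Takes any stamp at any yaw. Beside it on its +x side (yaw within 0.25 rad), centred 72 mm from the origin, a flat white panel, 52 by 92 mm, 6 mm high, with the sample print: a dark disc, 41 mm across
- tray_cross: Fixed grey square tray, 92 mm wide, with one 84 by 84 mm well: floor 6 mm and rim 12 mm above the table. Origin: on the table below the middle of the well; z up. Takes any stamp at any yaw. Beside it on its +x side (yaw within 0.25 rad), centred 72 mm from the origin, a flat white panel, 52 by 92 mm, 6 mm high, with the sample print: a dark plus-shaped cross, 44 mm across
- tray_bar: Fixed grey square tray, 92 mm wide, with one 84 by 84 mm well: floor 6 mm and rim 12 mm above the table. Origin: on the table below the middle of the well; z up. Takes any stamp at any yaw. Beside it on its +x side (yaw within 0.25 rad), centred 72 mm from the origin, a flat white panel, 52 by 92 mm, 6 mm high, with the sample print: a dark narrow oblong, 20 by 48 mm
- tray_spare: Fixed grey square tray, 92 mm wide, with one 84 by 84 mm well: floor 6 mm and rim 12 mm above the table. Origin: on the table below the middle of the well; z up. Takes any stamp at any yaw. It has no panel and no print: the spare tray, empty at the start
- ink_bottle: Bystander: small closed jar with a black cap, 38 mm in diameter, 70 mm tall, loose. Origin: centre of its underside
- tape_roll: Bystander: roll of brown tape lying flat, 76 mm outer diameter, 19 mm high, loose. Origin: centre of its underside
- pad_tin: Bystander: closed dark ink-pad tin, 70 by 110 mm, 18 mm high, loose. Origin: centre of its underside
Things that resemble listed ones, but are neither listed nor needed, are in the scene too. What is shaped like the stamp_cross but green, orange or pink is not meant.

How it is judged:
On the way:
1. one of the stamps waits in the spare tray, upright and let go (((horizontal distance between stamp_round and tray_spare below 0.015 m and z of stamp_round in the frame of tray_spare between 0.003 and 0.0095 m and angle between stamp_round's own z axis and vertical below 0.1 rad and linear speed of stamp_round below 0.02 m/s and contact force between stamp_round and the fingers below 0.2 N) or (horizontal distance between stamp_cross and tray_spare below 0.015 m and z of stamp_cross in the frame of tray_spare between 0.003 and 0.0095 m and angle between stamp_cross's own z axis and vertical below 0.1 rad and linear speed of stamp_cross below 0.02 m/s and contact force between stamp_cross and the fingers below 0.2 N) or (horizontal distance between stamp_bar and tray_spare below 0.015 m and z of stamp_bar in the frame of tray_spare between 0.003 and 0.0095 m and angle between stamp_bar's own z axis and vertical below 0.1 rad and linear speed of stamp_bar below 0.02 m/s and contact force between stamp_bar and the fingers below 0.2 N))), for 0.2 s.
At the end, for the whole second after the job is handed in: Each stamp stands upright (within 0.1 rad) on the floor of the tray that shows its own shape, its centre within 15 mm of the middle of the well, released and at rest; the spare tray is thereby empty again (horizontal distance between stamp_round and tray_round below 0.015 m and z of stamp_round in the frame of tray_round between 0.003 and 0.0095 m and angle between each of stamp_round, stamp_cross, stamp_bar's own z axis and vertical below 0.1 rad and linear speed of each of stamp_round, stamp_cross, stamp_bar below 0.02 m/s and contact force between each of stamp_round, stamp_cross, stamp_bar and the fingers below 0.2 N and angular speed of each of stamp_round, stamp_cross, stamp_bar below 0.2 rad/s and horizontal distance between stamp_cross and tray_cross below 0.015 m and z of stamp_cross in the frame of tray_cross between 0.003 and 0.0095 m and horizontal distance between stamp_bar and tray_bar below 0.015 m and z of stamp_bar in the frame of tray_bar between 0.003 and 0.0095 m); the robot touches nothing.
It fails at once if a stamp is set on the bare table (height (world z) of any of stamp_round, stamp_cross, stamp_bar below 0.003 m).
It fails at once if a stamp is tipped over (angle between any of stamp_round, stamp_cross, stamp_bar's own z axis and vertical above 0.7 rad).
It fails at once if a bystander is moved by more than 25 mm (distance of any of ink_bottle, tape_roll, pad_tin from where it was at the start of the episode above 0.025 m).
It also fails if it takes over 96 s, if anything falls off the work surface, if the arm or the gripper's body presses on something with over 40 N, if the wrist force passes 120 N, or if a joint passes its speed limit or range.

ROBOT

A 7-joint arm with a two-finger parallel gripper is mounted at the origin on the work surface. World frame = base frame: x ahead of the robot, y to its left, z up, the work surface at z = 0. Lengths are in m, angles in rad, forces in N, time in s.
With the tool pointing down it reaches from about 0.4 to 0.875 m from the base axis. Payload 19.3 kg.
Tool frame: the origin (TCP) lies on the centre line of the jaws, within the pads' length; the fingertips stand 8 mm ahead of it and the grasp point (between the pads) lies 11 mm behind it; z points along the fingers, y is the line along which they close (so a half turn about z gives the same grasp; the last joint's range is limited). The gripper opens to 85 mm and grips with 20 to 120 N. Pads are 22 mm wide; open, the fingers measure 114 mm over their backs; the gripper's body (76 mm by 85 mm) begins 54 mm behind the grasp point. The pads swing forward as they close: fully open they stand 13 mm farther back than shut.
Start: joints at [1.247, 0.521, -0.036, 1.599, 0.021, 1.021, -0.113], TCP at [0.157, -0.605, 0.239] pointing down, gripper open.
Joint ranges: [-2.91, 2.91], [-0.3, 2.13], [-1.5, 1.42], [0.17, 2.43], [-1.26, 4.41], [0.16, 1.93], [-2.52, 2.52]. Speed limits (rad/s): [1.89, 1.89, 2.39, 2.39, 3.01, 3.01, 3.01].

INTERFACE

Orientations are given as [roll, pitch, yaw] about the fixed x, y, z axes, in that order (R = Rz(yaw) Ry(pitch) Rx(roll)).
In Python, from workcell import status, grab_frame, camera_params, bot, search_frame, silhouettes gives the robot as it stands.
- The arm moves only by the shell command python3 -m creep 'ROWS' [FORCE]. ROWS is JSON, a list of rows, each a list of 5 numbers: the shift along the tool's x, y, z in units of 60 mm (1.0 is 60 mm), then the turn about the tool's z in units of 8 degrees (1.0 is 8 degrees), then the opening, from 0 (shut) to 1 (fully open). In form: [[x, y, z, twist, hand], ...]. A call has 1 to 5 rows; each row is the pose to reach, as a shift and turn from the pose commanded when the call began, along the tool's axes at that moment; what a row does not reach only later rows make up. A row lasts 1/8 s, in which the tool goes at most 62.5 mm and 10.7 degrees, less where a joint would pass 70% of its speed; a pose out of reach is approached as far as the arm can. A call with a gripper value outside its range is refused whole. The fingers move at their own pace and stop on an object; FORCE is the grip in N (left out, the last holds). Time passes only in rows, so rows that repeat a pose let the fingers close. It gives the time, the measured TCP pose, the force, the opening and the grip force at its end, in the units of the state.
- status.observe(): the state, without advancing time (a new reading comes with each control period).
- grab_frame(name): name is "scene" or "side" or "wrist"; returns the picture (480x640x3 uint8, blue, green, red); there is no depth.
- camera_params(name): a dict with "K" (3x3 intrinsics, pixels), "rvec" (rotation vector, rad) and "tvec" (3), from world to camera coordinates, as OpenCV has them; the wrist camera has in their place "tool_from_camera" (4x4, takes a point from camera to tool coordinates, whose origin is the TCP and whose axes are the flange's). Camera axes: x right, y down, z forward; pixel columns grow to the right and rows downward; lengths in m; the calibration is good to about 2 mm. A picture is of the moment at which its call begins: read the wrist's pose just before it. camera_params takes no time and is no camera call.
- bot.job_done(): hands the job in; it is judged then, once.
Trained networks look in the newest picture that a camera, given by its name, has taken for a name from the list of things; names that differ only in an ending like _2 or _b are one class to them, and where a whole thing is asked for, a point or a joint stands for the part that bears it (a point fixed in the world has none). Each returns a list of dicts, best first, with "p" (0 to 1); they miss things now and then, are a little off and sometimes report something else, mostly with a low value. They report only what shows in the picture. A call takes as long as a camera call. They do not tell look-alikes from the thing itself.
- search_frame(camera, name): "extent" ([left, top, right, bottom] as shares, 0 to 1, of the picture: columns of its width, rows of its height, round what is visible of it).
- silhouettes(camera, name): "mask" (480x640 bool, what is visible of it) and "extent" ([left, top, right, bottom] as shares, 0 to 1, of the picture: columns of its width, rows of its height, round what is visible of it).
The state is a dict: "clock": time; "qpos": joint angles; "qd": joint speeds; "joint_efforts": joint torques, N m; "position": TCP position; "tool_rot": TCP orientation; "force": force on the tool from outside, world axes, zero at the start; "moment": the same for the moment, N m; "grip_width": finger opening in m; "finger_force": force on a finger pad.
Only numpy, scipy, OpenCV 4.12 (cv2) and the standard library are available. Lean on these libraries where they do the work, as an engineer would, in place of code of your own. Each camera call takes 0.05 s, during which the arm holds its last target. There are 200 camera calls.

## Working session

There is one attempt and no reset: what is moved stays moved. The work goes in short steps, Python scripts to look and compute and a shell command to move; the robot and the scene stay as the last step left them, time stands still between calls to the robot, and variables do not carry over. Pictures are saved under pics/ and viewed, at most 14 in all, crops included, and the job is handed in when it is done.

```bash
mkdir -p pics; ls; python3 - <<'E'
from workcell import status, grab_frame, camera_params
import cv2
s=status.observe(); print({k:s[k] for k in('clock','position','tool_rot','grip_width','force')})
for n in('scene','side'):
    cv2.imwrite(f'pics/{n}0.png',grab_frame(n)); print(n,camera_params(n))
print(camera_params('wrist'))
E
```

```text
pics
{'clock': 0.0, 'position': array([ 0.15680495, -0.60465905,  0.23872469]), 'tool_rot': array([-3.14043099e+00,  6.80513337e-05,  2.53751535e-01]), 'grip_width': 0.08515196155191652, 'force': array([-0.79958582, -0.18967387,  0.19824989])}
scene {'K': array([[458.89347773,   0.        , 323.44038025],
       [  0.        , 458.89347773, 230.59227858],
       [  0.        ,   0.        ,   1.        ]]), 'rvec': array([ 1.86602895,  1.42922372, -0.70139378]), 'tvec': array([-0.0648344 , -0.29350456,  1.47548528])}
side {'K': array([[500.51996618,   0.        , 331.02558098],
       [  0.        , 500.51996618, 240.27203325],
       [  0.        ,   0.        ,   1.        ]]), 'rvec': array([ 0.34428106, -2.79374219,  1.1713222 ]), 'tvec': array([0.50190147, 0.16542067, 1.0015951 ])}
{'K': array([[425.61192025,   0.        , 321.82672699],
       [  0.        , 425.61192025, 239.56227418],
       [  0.        ,   0.        ,   1.        ]]), 'tool_from_camera': array([[-6.18231079e-04, -9.61188839e-01, -2.75890618e-01,
         7.02180711e-02],
       [ 9.99999780e-01, -5.27495196e-04, -4.03088907e-04,
         5.28422407e-04],
       [ 2.41913583e-04, -2.75890806e-01,  9.61188954e-01,
        -1.33713729e-01],
       [ 0.00000000e+00,  0.00000000e+00,  0.00000000e+00,
         1.00000000e+00]])}
```

View pics/scene0.png

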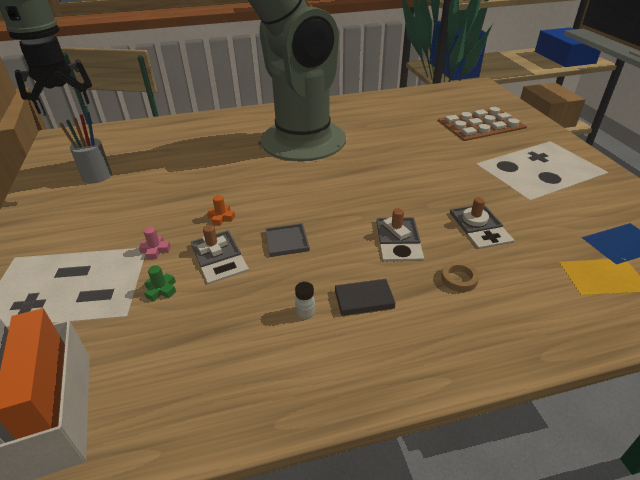

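View pics/side0.png

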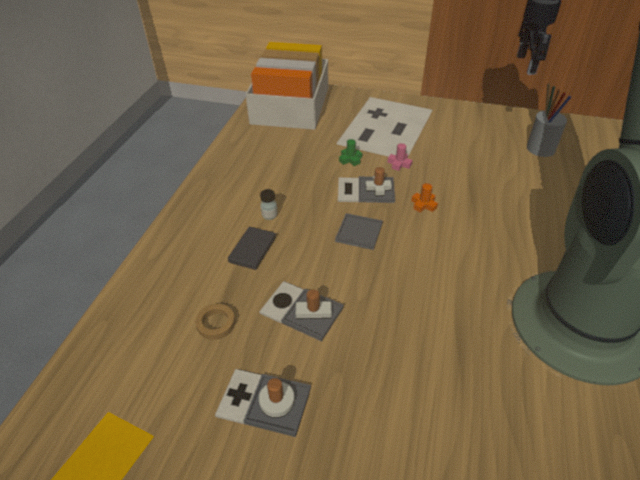

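The scene shows the cross stamp in the bar tray (210,242), the bar stamp in the round tray (398,225), the round stamp in the cross tray (478,213) and the empty spare tray (287,240).

Things that could be mistaken for a target:
- For stamp_cross: green (159,282), pink (152,242) and orange (220,210).
- For the sample prints: the paper sheets at (70,285) and (540,165).
- For stamps: the white blocks at (483,122).

By its white foot, I choose the cross at (210,242).

```bash
python3 - <<'E'
from workcell import grab_frame, silhouettes
import cv2, numpy as np, pickle
N=['stamp_round','stamp_cross','stamp_bar','tray_round','tray_cross','tray_bar','tray_spare','ink_bottle','tape_roll','pad_tin']
out={}
vis=[]
for c in('scene','side'):
    im=grab_frame(c); v=im.copy()
    for i,n in enumerate(N):
        r=silhouettes(c,n); out[c,n]=r
        print(c,n,[(round(d['p'],2),[int(a*b) for a,b in zip(d['extent'],(640,480)*2)],int(d['mask'].sum())) for d in r[:4]])
        if r and 'stamp' in n or 'tray' in n and r: 
            cs,_=cv2.findContours(r[0]['mask'].astype('uint8'),0,2); cv2.drawContours(v,cs,-1,[(0,0,255),(0,255,0),(255,0,0),(0,255,255),(255,0,255),(255,255,0),(0,128,255)][i],1)
    vis.append(v)
pickle.dump(out,open('m.pkl','wb'))
a=cv2.resize(vis[0][180:300,180:540],(800,267)); b=cv2.resize(vis[1][130:450,190:450],(270,333))
cc=np.zeros((600,800,3),'uint8'); cc[:267]=a; cc[267:,:270]=b
b2=cv2.resize(vis[1][150:260,310:450],(424,333)); cc[267:,300:724]=b2
cv2.imwrite('pics/crop1.png',cc)
E
```

```text
scene stamp_round [(0.83, [463, 198, 491, 225], 504)]
scene stamp_cross [(0.95, [195, 226, 226, 259], 535), (0.91, [210, 196, 235, 225], 486), (0.57, [138, 225, 173, 260], 620), (0.57, [146, 265, 174, 299], 727)]
scene stamp_bar [(0.68, [259, 225, 308, 251], 1117), (0.66, [381, 207, 412, 239], 486)]
scene tray_round [(0.58, [373, 217, 425, 258], 1363), (0.51, [448, 207, 512, 248], 1212)]
scene tray_cross [(0.72, [443, 262, 479, 292], 775), (0.6, [445, 205, 516, 243], 1237)]
scene tray_bar [(0.8, [188, 227, 249, 282], 1534)]
scene tray_spare [(0.8, [262, 223, 310, 255], 1175)]
scene ink_bottle [(0.96, [297, 280, 316, 316], 579)]
scene tape_roll [(0.63, [440, 262, 478, 292], 807), (0.29, [381, 205, 413, 243], 538), (0.19, [261, 222, 309, 251], 1112)]
scene pad_tin [(0.96, [334, 279, 393, 314], 1625)]
side stamp_round [(0.72, [259, 375, 292, 415], 1062), (0.52, [341, 175, 396, 203], 1140)]
side stamp_cross [(0.91, [416, 185, 437, 210], 502), (0.83, [364, 164, 391, 198], 415), (0.76, [341, 137, 361, 166], 399), (0.58, [389, 145, 413, 175], 385)]
side stamp_bar [(0.88, [295, 294, 331, 322], 679)]
side tray_round [(0.84, [261, 283, 340, 339], 1950)]
side tray_cross [(0.76, [218, 372, 308, 435], 3102)]
side tray_bar [(0.93, [339, 176, 398, 204], 1036)]
side tray_spare [(0.65, [337, 215, 384, 249], 1183)]
side ink_bottle [(0.57, [260, 188, 278, 220], 433)]
side tape_roll [(0.8, [193, 301, 236, 339], 961), (0.31, [297, 290, 329, 321], 756)]
side pad_tin [(0.97, [225, 226, 277, 268], 1276), (0.28, [297, 288, 331, 319], 741)]
```

View pics/crop1.png

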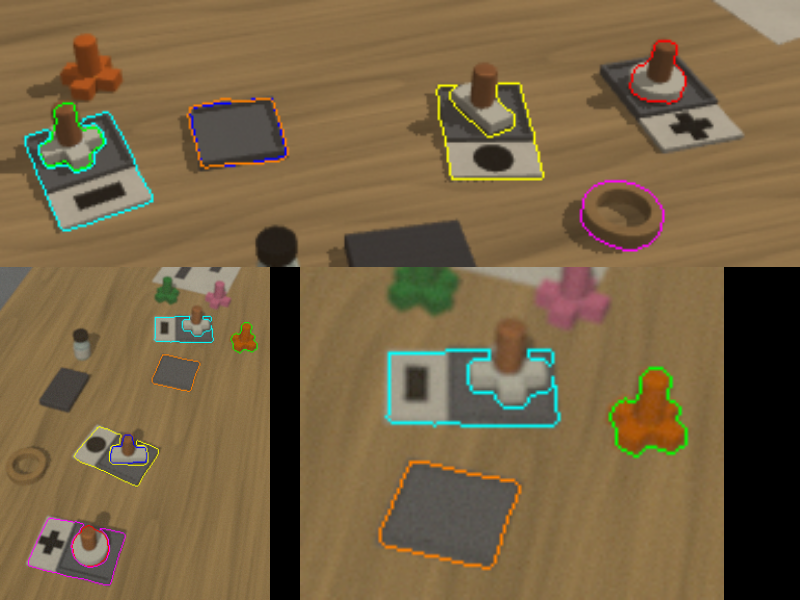

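The crop confirms it. The white-footed cross sits in the tray with the bar print, the bar sits in the round tray and the round one in the cross tray. The nets' cross 2 in the scene and 1 in the side view are the coloured look-alikes. Next I fit the poses to the masks.

```bash
cat > fit.py <<'E'
import numpy as np, cv2
from scipy.optimize import minimize
from workcell import camera_params
CP={c:camera_params(c) for c in('scene','side')}
S=4
def proj(c,P): return cv2.projectPoints(np.float64(P),CP[c]['rvec'],CP[c]['tvec'],CP[c]['K'],None)[0][:,0]
def box(x0,x1,y0,y1,z0,z1): return np.array([[x,y,z] for x in(x0,x1) for y in(y0,y1) for z in(z0,z1)])
def cyl(r,z0,z1): t=np.linspace(0,2*np.pi,40); return np.array([[r*np.cos(a),r*np.sin(a),z] for a in t for z in(z0,z1)])
H=cyl(.013,.016,.060)
M={'stamp_round':[cyl(.03,0,.016),H],'stamp_cross':[box(-.032,.032,-.011,.011,0,.016),box(-.011,.011,-.032,.032,0,.016),H],
'stamp_bar':[box(-.015,.015,-.035,.035,0,.016),H],'tray_spare':[box(-.046,.046,-.046,.046,0,.012)],
'tape_roll':[cyl(.038,0,.019)],'ink_bottle':[cyl(.019,0,.07)],'pad_tin':[box(-.035,.035,-.055,.055,0,.018)]}
for k in'round','cross','bar': M['tray_'+k]=M['tray_spare']+[box(.046,.098,-.046,.046,0,.006)]
def render(c,name,x,y,yaw,z):
    R=np.array([[np.cos(yaw),-np.sin(yaw),0],[np.sin(yaw),np.cos(yaw),0],[0,0,1]]); im=np.zeros((480*S,640*S),np.uint8)
    for P in M[name]:
        h=cv2.convexHull(((proj(c,P@R.T+[x,y,z])+.5)*S-.5).astype(np.float32))
        cv2.fillConvexPoly(im,np.round(h*16).astype(np.int32),1,cv2.LINE_8,4)
    return im>0
def ground(c,uv,z):
    R=cv2.Rodrigues(CP[c]['rvec'])[0]; t=CP[c]['tvec'].ravel(); C=-R.T@t
    d=R.T@np.linalg.inv(CP[c]['K'])@[*uv,1]; return (C+d*(z-C[2])/d[2])[:2]
def fit(name,masks,ignore={},z=0.,yaws=(0,)):
    big={c:cv2.resize(m.astype(np.uint8),None,fx=S,fy=S,interpolation=cv2.INTER_NEAREST)>0 for c,m in masks.items()}
    ig={c:cv2.resize(m.astype(np.uint8),None,fx=S,fy=S,interpolation=cv2.INTER_NEAREST)>0 for c,m in ignore.items()}
    c0=list(masks)[0]; v,u=np.nonzero(masks[c0]); x0=ground(c0,(u.mean(),v.mean()),z+.01)
    def cost(p):
        e=0
        for c,m in big.items():
            r=render(c,name,p[0]/100,p[1]/100,p[2]/3,z); k=~ig[c] if c in ig else True
            e+=1-(r&m&k).sum()/max(1,((r|m)&k).sum())
        return e/len(big)
    best=min((minimize(cost,[x0[0]*100,x0[1]*100,a*3],method='Nelder-Mead',options=dict(initial_simplex=np.array([x0[0]*100,x0[1]*100,a*3])+np.array([[0,0,0],[1.5,0,0],[0,1.5,0],[0,0,.6]]),maxfev=140,xatol=.01,fatol=1e-4)) for a in yaws),key=lambda r:r.fun)
    return best.x[0]/100,best.x[1]/100,best.x[2]/3,best.fun
E
python3 - <<'E'
import pickle,numpy as np
from fit import *
o=pickle.load(open('m.pkl','rb'))
g=lambda n,i,j:{'scene':o['scene',n][i]['mask'],'side':o['side',n][j]['mask']}
st={'stamp_round':g('stamp_round',0,0),'stamp_cross':g('stamp_cross',0,1),'stamp_bar':g('stamp_bar',1,0)}
res={}
for n,m in st.items():
    res[n]=fit(n,m,z=.006,yaws={'stamp_round':(0,),'stamp_cross':(0,.8),'stamp_bar':(-.6,.2,1,1.6)}[n]); print(n,np.round(res[n],4))
    for c in m: print('  ',c,np.round(fit(n,{c:m[c]},z=.006,yaws=(res[n][2],)),4))
occ={'tray_round':'stamp_bar','tray_cross':'stamp_round','tray_bar':'stamp_cross'}
import cv2
for n,i in(('tray_round',0),('tray_cross',1),('tray_bar',0),('tray_spare',0),('tape_roll',0),('ink_bottle',0),('pad_tin',0)):
    m=g(n,i,0); ig={c:cv2.dilate(render(c,occ[n],*res[occ[n]][:3],.006)[::4,::4].astype('uint8'),np.ones((5,5)))>0 for c in m} if n in occ else {}
    res[n]=fit(n,m,ig,yaws=(0,1.57) if n=='pad_tin' else (0,)); print(n,np.round(res[n],4))
    for c in m: print('  ',c,np.round(fit(n,{c:m[c]},{c:ig[c]} if ig else {},yaws=(res[n][2],)),4))
pickle.dump(res,open('res.pkl','wb'))
E
```

```text
stamp_round [ 0.5364  0.3115 -0.0017  0.0871]
   scene [0.5343 0.3114 0.0014 0.1081]
   side [0.5367 0.3115 0.1325 0.046 ]
stamp_cross [ 0.471  -0.3194  0.2621  0.1475]
   scene [ 0.4693 -0.3206  0.2766  0.127 ]
   side [ 0.4711 -0.3163  0.2608  0.1372]
stamp_bar [ 0.5258  0.1089 -1.3021  0.1215]
   scene [ 0.5251  0.1079 -1.3164  0.0995]
   side [ 0.5258  0.1102 -1.3485  0.1234]
tray_round [ 0.5262  0.1122 -0.244   0.0512]
   scene [ 0.5259  0.1112 -0.2334  0.0342]
   side [ 0.5269  0.1131 -0.243   0.0546]
tray_cross [ 0.5329  0.3146 -0.0088  0.0687]
   scene [ 0.5316  0.3129 -0.0027  0.0496]
   side [ 0.5336  0.3158 -0.0041  0.044 ]
tray_bar [ 0.4742 -0.3135  0.2087  0.0505]
   scene [ 0.4733 -0.3139  0.204   0.0391]
   side [ 0.4747 -0.3129  0.22    0.0466]
tray_spare [ 0.4852 -0.1487 -0.0573  0.0663]
   scene [ 0.4829 -0.1496 -0.0498  0.0702]
   side [ 0.4859 -0.1477 -0.0541  0.0436]
tape_roll [0.7078 0.1795 0.048  0.2176]
   scene [0.7066 0.1785 0.0532 0.1877]
   side [0.708  0.181  0.1794 0.2115]
ink_bottle [ 0.7116 -0.1558 -0.0118  0.1654]
   scene [ 0.7069 -0.1556  0.185   0.1971]
   side [ 0.7116 -0.1559  0.2618  0.1285]
pad_tin [ 0.7088 -0.0336 -0.0892  0.082 ]
   scene [ 0.7069 -0.0332 -0.1043  0.0916]
   side [ 0.7093 -0.0328 -0.0692  0.0654]
```

```bash
cat > go.py <<'E'
import sys,numpy as np
from scipy.spatial.transform import Rotation as R
from workcell import status
s=status.observe(); p=s['position']; Q=R.from_euler('xyz',s['tool_rot'])
print('t',round(s['clock'],2),'p',np.round(p,4),'rpy',np.round(s['tool_rot'],3),'q',np.round(s['qpos'],2),'w',round(s['grip_width'],4),'f',np.round(s['finger_force'],1))
for a in sys.argv[1:]:
    w=np.array([float(v) for v in a.split(',')]); print(a,'->',np.round(Q.inv().apply(w-p)/.06,3)); p=w
E
python3 go.py .471,-.319,.16 .471,-.319,.042
```

```text
t 1.2 p [ 0.1569 -0.605   0.2393] rpy [-3.142  0.     0.254] q [ 1.25  0.52 -0.04  1.6   0.02  1.02 -0.11] w 0.0855 f 0.0
.471,-.319,.16 -> [ 6.264 -3.299  1.321]
.471,-.319,.042 -> [0.    0.    1.967]
```

```bash
python3 -m creep '[[0.8,-0.4,0,0,1],[1.6,-0.8,0.2,0,1],[2.4,-1.3,0.4,0,0.8],[3.2,-1.7,0.6,0,0.7],[4.0,-2.1,0.8,0,0.7]]' 30; python3 go.py .471,-.319,.16 .471,-.319,.042
```

```text
clock: 1.82
position: [0.3588, -0.4216, 0.1912]
tool_rot: [3.141, -0.0, 0.254]
force: [0.5, 0.0, -0.2]
grip_width: 0.0597
finger_force: 0.0
t 1.82 p [ 0.3588 -0.4216  0.1912] rpy [ 3.141 -0.     0.254] q [ 0.82  0.47 -0.09  1.84  0.05  0.84 -0.61] w 0.0597 f 0.0
.471,-.319,.16 -> [ 2.239 -1.186  0.52 ]
.471,-.319,.042 -> [-1.000e-03 -1.000e-03  1.967e+00]
```

```bash
python3 -m creep '[[0.8,-0.4,0.2,0,0.7],[1.6,-0.8,0.4,0,0.7],[2.24,-1.19,0.52,0,0.7],[2.24,-1.19,0.52,0,0.7],[2.24,-1.19,0.52,0,0.7]]'; python3 go.py .471,-.319,.16 .471,-.319,.042; python3 - <<'E'
from workcell import grab_frame,search_frame
import cv2
cv2.imwrite('pics/w1.png',grab_frame('wrist'))
E
```

```text
clock: 2.45
position: [0.4694, -0.3203, 0.1601]
tool_rot: [3.141, 0.0, 0.254]
force: [-0.1, -0.5, -0.1]
grip_width: 0.0596
finger_force: 0.0
t 2.45 p [ 0.4694 -0.3203  0.1601] rpy [3.141 0.    0.254] q [ 0.57  0.53 -0.1   1.82  0.07  0.79 -0.89] w 0.0596 f 0.0
.471,-.319,.16 -> [ 0.031 -0.014  0.002]
.471,-.319,.042 -> [ 1.000e-03 -0.000e+00  1.967e+00]
```

View pics/w1.png

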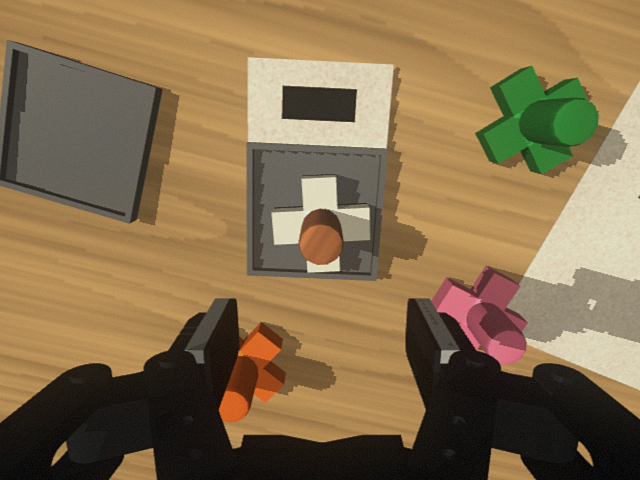

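The wrist view shows the white cross at (320,225) in the tray with the bar print, its handle top at about (321,243). Orange is at (250,370), pink at (480,315) and green at (540,120). I check the clearances before descending.

```bash
cat > wr.py <<'E'
import numpy as np
from scipy.spatial.transform import Rotation as R
from workcell import status,camera_params
cp=camera_params('wrist'); s=status.observe()
T=np.eye(4);T[:3,:3]=R.from_euler('xyz',s['tool_rot']).as_matrix();T[:3,3]=s['position'];T=T@cp['tool_from_camera']
def bp(u,v,z):
    d=T[:3,:3]@np.linalg.inv(cp['K'])@[u,v,1]; return np.round((T[:3,3]+d*(z-T[2,3])/d[2])[:2],4)
def pr(p):
    q=cp['K']@(T[:3,:3].T@(np.array(p)-T[:3,3])); return np.round(q[:2]/q[2],1)
E
python3 - <<'E'
from wr import *
print('handle',bp(321,243,.066),'orange',bp(233,405,.06),'pink',bp(503,345,.06))
print(pr([.471,-.319,.066]))
E
```

```text
handle [ 0.4718 -0.3201] orange [ 0.3506 -0.2927] pink [ 0.4346 -0.4454]
[318.7 243.8]
```

```bash
python3 -m creep '[[0.03,-0.01,0.7,0,0.7],[0.03,-0.01,1.4,0,0.7],[0.03,-0.01,1.97,0,0.7],[0.03,-0.01,1.97,0,0.7],[0.03,-0.01,1.97,0,0.5]]' 30; python3 -m creep '[[0,0,0,0,0],[0,0,0,0,0],[0,0,0,0,0],[0,0,0,0,0]]' 30; python3 go.py
```

```text
clock: 3.12
position: [0.4715, -0.3198, 0.0432]
tool_rot: [3.141, -0.001, 0.253]
force: [0.7, -1.3, -0.1]
grip_width: 0.0435
finger_force: 0.0
clock: 3.62
position: [0.4719, -0.3197, 0.0436]
tool_rot: [3.14, -0.001, 0.253]
force: [-1.4, -1.2, 8.8]
grip_width: 0.0252
finger_force: 28.9
t 3.62 p [ 0.4719 -0.3197  0.0436] rpy [ 3.14e+00 -1.00e-03  2.53e-01] q [ 0.55  0.71 -0.09  1.88  0.11  0.56 -0.92] w 0.0252 f 28.9
```

```bash
python3 -m creep '[[0,0,-0.3,0,0],[0,0,-0.8,0,0],[0,0,-1.3,0,0],[0,0,-1.3,0,0]]'; python3 go.py .485,-.1487,.12 .485,-.1487,.044; python3 - <<'E'
from workcell import grab_frame
import cv2
cv2.imwrite('pics/s2.png',cv2.resize(grab_frame('side')[100:260,280:480],(800,640))[:600])
E
```

```text
clock: 4.12
position: [0.4726, -0.3197, 0.1235]
tool_rot: [3.138, -0.004, 0.254]
force: [1.3, 0.1, -2.3]
grip_width: 0.0251
finger_force: 29.6
t 4.12 p [ 0.4726 -0.3197  0.1235] rpy [ 3.138 -0.004  0.254] q [ 0.56  0.58 -0.1   1.84  0.08  0.71 -0.9 ] w 0.0251 f 29.6
.485,-.1487,.12 -> [ 0.915 -2.706  0.051]
.485,-.1487,.044 -> [-0.005 -0.004  1.267]
```

View pics/s2.png

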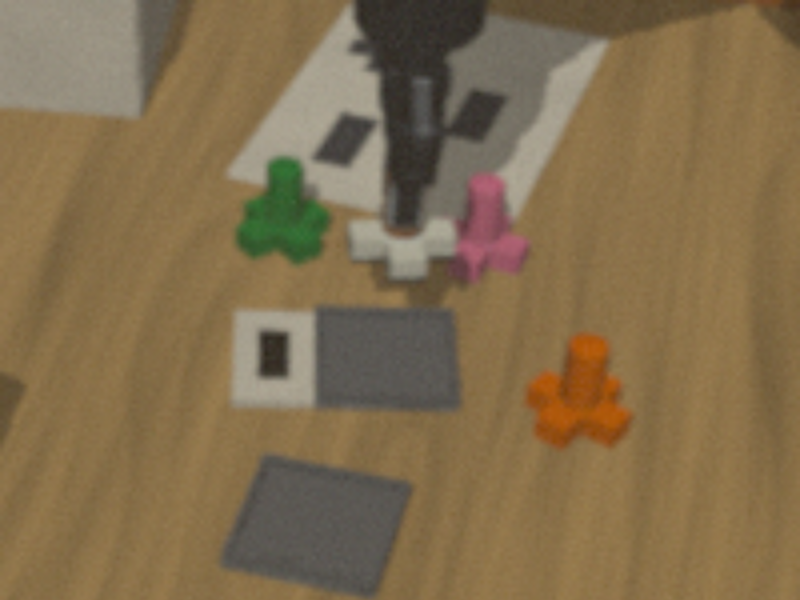

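The crop shows the white cross lifted upright at (403,245) and the bar tray now empty. I carry it to the spare tray.

```bash
python3 -m creep '[[0.2,-0.6,0,0,0],[0.45,-1.3,0,0,0],[0.7,-2.1,0,0,0],[0.92,-2.71,0,0,0],[0.92,-2.71,0,0,0]]'; python3 go.py .485,-.1487,.07 .485,-.1487,.045
```

```text
clock: 4.8
position: [0.4842, -0.1446, 0.1199]
tool_rot: [-3.141, 0.0, 0.258]
force: [-0.2, -0.4, -1.4]
grip_width: 0.0248
finger_force: 29.8
t 4.8 p [ 0.4842 -0.1446  0.1199] rpy [-3.141  0.     0.258] q [ 0.25  0.51 -0.1   2.01  0.08  0.63 -1.22] w 0.0248 f 29.8
.485,-.1487,.07 -> [-0.004  0.07   0.831]
.485,-.1487,.045 -> [0.    0.    0.417]
```

```bash
python3 -m creep '[[0,0,0.4,0,0],[0,0,0.8,0,0],[0,0,1.0,0,0],[0,0,1.1,0,0],[0,0,1.1,0,0]]'; python3 go.py .485,-.1487,.0437
```

```text
clock: 5.42
position: [0.4839, -0.1478, 0.054]
tool_rot: [3.142, 0.0, 0.254]
force: [0.2, 0.2, 0.2]
grip_width: 0.025
finger_force: 29.8
t 5.42 p [ 0.4839 -0.1478  0.054 ] rpy [3.142 0.    0.254] q [ 0.24  0.63 -0.08  2.04  0.11  0.48 -1.24] w 0.025 f 29.8
.485,-.1487,.0437 -> [0.013 0.018 0.172]
```

```bash
python3 -m creep '[[0.01,0.02,0.06,0,0],[0.01,0.02,0.12,0,0],[0.01,0.02,0.15,0,0],[0.01,0.02,0.15,0,0]]'; python3 go.py
```

```text
clock: 5.92
position: [0.4848, -0.1486, 0.0448]
tool_rot: [-3.141, 0.0, 0.254]
force: [-0.2, -0.0, -0.6]
grip_width: 0.0253
finger_force: 29.8
t 5.92 p [ 0.4848 -0.1486  0.0448] rpy [-3.141  0.     0.254] q [ 0.24  0.65 -0.08  2.04  0.11  0.46 -1.24] w 0.0253 f 29.8
```

```bash
python3 -m creep '[[0,0,0.02,0,0],[0,0,0.04,0,0],[0,0,0.04,0,0]]'; python3 go.py
```

```text
clock: 6.3
position: [0.4849, -0.1486, 0.0435]
tool_rot: [3.141, -0.0, 0.254]
force: [-7.2, 2.4, 27.1]
grip_width: 0.0253
finger_force: 32.5
t 6.3 p [ 0.4849 -0.1486  0.0435] rpy [ 3.141 -0.     0.254] q [ 0.24  0.65 -0.08  2.04  0.11  0.46 -1.24] w 0.0253 f 32.5
```

Contact. I release to a modest opening and wait.

```bash
python3 -m creep '[[0,0,-0.02,0,0.4],[0,0,-0.02,0,0.7],[0,0,-0.02,0,0.7],[0,0,-0.02,0,0.7],[0,0,-0.02,0,0.7]]'; python3 -m creep '[[0,0,-0.5,0,0.7],[0,0,-1.2,0,0.7],[0,0,-2,0,0.7],[0,0,-2,0,0.7]]'; python3 go.py .526,.109,.16 .526,.109,.042;  python3 - <<'E'
from workcell import grab_frame
import cv2
cv2.imwrite('pics/w3.png',grab_frame('wrist'))
E
```

```text
clock: 6.92
position: [0.4848, -0.1486, 0.0436]
tool_rot: [-3.142, 0.0, 0.254]
force: [0.3, -0.6, 0.3]
grip_width: 0.0598
finger_force: 0.0
clock: 7.42
position: [0.4864, -0.1491, 0.1668]
tool_rot: [3.139, -0.005, 0.253]
force: [-0.4, 0.9, -0.3]
grip_width: 0.0597
finger_force: 0.0
t 7.42 p [ 0.4864 -0.1491  0.1668] rpy [ 3.139 -0.005  0.253] q [ 0.27  0.44 -0.11  1.97  0.07  0.73 -1.2 ] w 0.0597 f 0.0
.526,.109,.16 -> [ 1.717 -3.999  0.111]
.526,.109,.042 -> [-0.009 -0.005  1.967]
```

View pics/w3.png

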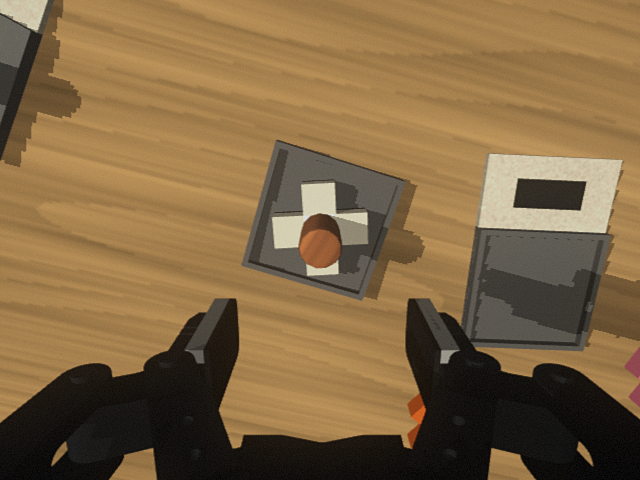

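The cross stands upright in the middle of the spare tray, handle top at (320,243), and the bar tray at (540,290) is empty. The bar stamp is next.

```bash
python3 -m creep '[[0.3,-0.8,0,0,0.7],[0.7,-1.6,0.05,0,0.7],[1.0,-2.4,0.1,0,0.7],[1.35,-3.2,0.1,0,0.7],[1.71,-4.0,0.1,0,0.7]]'; python3 -m creep '[[0,0,0,0,0.7],[0,0,0,0,0.7]]'; python3 go.py .526,.109,.16 .526,.109,.042;  python3 - <<'E'
from workcell import grab_frame
import cv2
cv2.imwrite('pics/w4.png',grab_frame('wrist'))
from wr import *; print(pr([.526,.109,.066]))
E
```

```text
clock: 8.1
position: [0.5234, 0.111, 0.1565]
tool_rot: [3.142, 0.002, 0.254]
force: [0.0, -0.6, -0.2]
grip_width: 0.0598
finger_force: 0.0
clock: 8.35
position: [0.5233, 0.1089, 0.1566]
tool_rot: [3.141, 0.002, 0.254]
force: [-0.1, -1.6, 0.1]
grip_width: 0.0599
finger_force: 0.0
t 8.35 p [0.5233 0.1089 0.1566] rpy [3.141e+00 2.000e-03 2.540e-01] q [-0.21  0.49 -0.14  1.91  0.1   0.75 -1.72] w 0.0599 f 0.0
.526,.109,.16 -> [ 0.043  0.01  -0.056]
.526,.109,.042 -> [ 4.000e-03 -1.000e-03  1.967e+00]
[321.  244.7]
```

View pics/w4.png

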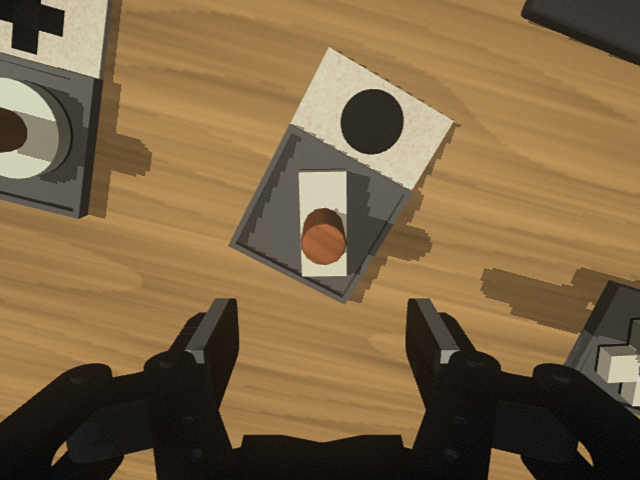

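The bar stamp is in the round-print tray, handle top at (323,244), which matches the prediction to 2 px.

```bash
python3 -m creep '[[0.04,0.02,0.6,0,0.7],[0.04,0.02,1.3,0,0.7],[0.04,0.02,1.9,0,0.7],[0.04,0.02,1.9,0,0.6],[0.04,0.02,1.9,0,0.5]]' 30; python3 -m creep '[[0,0,0,0,0],[0,0,0,0,0],[0,0,0,0,0],[0,0,0,0,0]]' 30; python3 -m creep '[[0,0,-0.3,0,0],[0,0,-0.8,0,0],[0,0,-1.5,0,0],[0,0,-1.7,0,0],[0,0,-1.7,0,0]]'; python3 go.py .4742,-.3135,.14 .4742,-.3135,.045
```

```text
clock: 9.02
position: [0.527, 0.1083, 0.0448]
tool_rot: [3.141, -0.001, 0.253]
force: [1.0, -1.2, -0.1]
grip_width: 0.0427
finger_force: 0.0
clock: 9.52
position: [0.5274, 0.1089, 0.0452]
tool_rot: [3.141, -0.002, 0.253]
force: [-1.3, -1.5, 9.8]
grip_width: 0.0251
finger_force: 29.4
clock: 10.15
position: [0.527, 0.109, 0.1471]
tool_rot: [-3.142, -0.002, 0.254]
force: [0.1, -0.5, -1.4]
grip_width: 0.0252
finger_force: 29.9
t 10.15 p [0.527  0.109  0.1471] rpy [-3.142e+00 -2.000e-03  2.540e-01] q [-0.21  0.51 -0.14  1.91  0.1   0.73 -1.73] w 0.0252 f 29.9
.4742,-.3135,.14 -> [-2.619  6.595  0.111]
.4742,-.3135,.045 -> [-0.004  0.     1.583]
```

```bash
python3 -m creep '[[-0.3,0.7,0,0,0],[-0.6,1.5,0,0,0],[-0.9,2.3,0,0,0],[-1.3,3.2,0,0,0],[-1.6,4.1,0,0,0]]'; python3 go.py .4742,-.3135,.14
```

```text
clock: 10.78
position: [0.4942, -0.155, 0.1448]
tool_rot: [-3.141, 0.001, 0.254]
force: [1.8, 0.9, -0.6]
grip_width: 0.025
finger_force: 29.9
t 10.78 p [ 0.4942 -0.155   0.1448] rpy [-3.141e+00  1.000e-03  2.540e-01] q [ 0.28  0.49 -0.12  1.96  0.09  0.7  -1.21] w 0.025 f 29.9
.4742,-.3135,.14 -> [-0.987  2.473  0.08 ]
```

```bash
python3 -m creep '[[-0.3,0.8,0,0,0],[-0.7,1.7,0,0,0],[-0.98,2.45,0.1,0,0],[-0.98,2.45,0.1,0,0],[-0.98,2.45,0.1,0,0]]'; python3 go.py .4742,-.3135,.055
```

```text
clock: 11.4
position: [0.475, -0.3097, 0.1388]
tool_rot: [-3.14, 0.001, 0.254]
force: [0.5, 1.6, 0.4]
grip_width: 0.0251
finger_force: 29.9
t 11.4 p [ 0.475  -0.3097  0.1388] rpy [-3.14e+00  1.00e-03  2.54e-01] q [ 0.55  0.56 -0.11  1.84  0.08  0.75 -0.92] w 0.0251 f 29.9
.4742,-.3135,.055 -> [-0.027  0.06   1.396]
```

```bash
python3 -m creep '[[-0.03,0.05,0.5,0,0],[-0.03,0.05,1.0,0,0],[-0.03,0.05,1.35,0,0],[-0.03,0.05,1.35,0,0],[-0.03,0.05,1.35,0,0]]'; python3 go.py .4742,-.3135,.0452
```

```text
clock: 12.02
position: [0.4749, -0.3132, 0.0594]
tool_rot: [3.141, -0.001, 0.255]
force: [0.9, 0.5, 0.6]
grip_width: 0.0249
finger_force: 29.9
t 12.03 p [ 0.4749 -0.3132  0.0594] rpy [ 3.141e+00 -1.000e-03  2.550e-01] q [ 0.55  0.68 -0.1   1.87  0.11  0.59 -0.93] w 0.0249 f 29.9
.4742,-.3135,.0452 -> [-0.013  0.001  0.237]
```

```bash
python3 -m creep '[[0,0,0.1,0,0],[0,0,0.18,0,0],[0,0,0.23,0,0],[0,0,0.23,0,0]]'; python3 go.py
```

```text
clock: 12.52
position: [0.4745, -0.3137, 0.0449]
tool_rot: [-3.142, -0.0, 0.254]
force: [0.4, 0.6, -0.3]
grip_width: 0.0251
finger_force: 30.4
t 12.53 p [ 0.4745 -0.3137  0.0449] rpy [-3.142 -0.     0.254] q [ 0.55  0.71 -0.09  1.88  0.11  0.56 -0.94] w 0.0251 f 30.4
```

```bash
python3 -m creep '[[0,0,0.02,0,0],[0,0,0.02,0,0]]'; python3 go.py
```

```text
clock: 12.78
position: [0.4744, -0.3138, 0.0446]
tool_rot: [3.141, -0.0, 0.254]
force: [-6.9, 4.3, 23.0]
grip_width: 0.0253
finger_force: 32.6
t 12.78 p [ 0.4744 -0.3138  0.0446] rpy [ 3.141 -0.     0.254] q [ 0.55  0.71 -0.09  1.88  0.11  0.56 -0.94] w 0.0253 f 32.6
```

Seated. I release, lift and head for the round stamp.

```bash
python3 -m creep '[[0,0,-0.02,0,0.4],[0,0,-0.02,0,0.7],[0,0,-0.02,0,0.7],[0,0,-0.02,0,0.7],[0,0,-0.02,0,0.7]]'; python3 -m creep '[[0,0,-0.5,0,0.7],[0,0,-1.2,0,0.7],[0,0,-2,0,0.7],[0,0,-2,0,0.7]]'; python3 go.py .5364,.3115,.16;  python3 - <<'E'
from workcell import grab_frame
import cv2
cv2.imwrite('pics/w5.png',grab_frame('wrist'))
E
```

```text
clock: 13.4
position: [0.4743, -0.3138, 0.0448]
tool_rot: [-3.141, 0.0, 0.254]
force: [-0.4, -0.4, -0.4]
grip_width: 0.06
finger_force: 0.0
clock: 13.9
position: [0.4757, -0.3147, 0.1683]
tool_rot: [3.138, -0.004, 0.253]
force: [-0.3, 0.8, -0.2]
grip_width: 0.0595
finger_force: 0.0
t 13.9 p [ 0.4757 -0.3147  0.1683] rpy [ 3.138 -0.004  0.253] q [ 0.56  0.52 -0.11  1.81  0.08  0.81 -0.91] w 0.0595 f 0.0
.5364,.3115,.16 -> [ 3.595 -9.849  0.114]
```

View pics/w5.png

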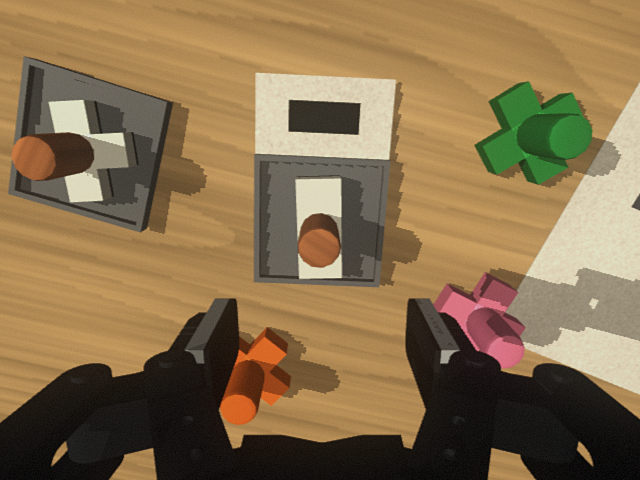

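The bar stamp stands upright in the bar tray, handle top at (320,243). The cross still waits in the spare tray.

```bash
python3 -m creep '[[0.3,-0.8,0,0,0.7],[0.6,-1.7,0,0,0.7],[0.9,-2.6,0,0,0.7],[1.3,-3.5,0,0,0.7],[1.6,-4.4,0.1,0,0.7]]';python3 -m creep '[[0.3,-0.9,0,0,0.7],[0.6,-1.8,0,0,0.7],[1,-2.7,0,0,0.7],[1.3,-3.6,0,0,0.7],[1.6,-4.4,0,0,0.7]]'; python3 go.py .5364,.3115,.16
```

```text
clock: 14.58
position: [0.5009, -0.0322, 0.1581]
tool_rot: [-3.141, 0.001, 0.254]
force: [2.0, -0.3, 0.2]
grip_width: 0.06
finger_force: 0.0
clock: 15.2
position: [0.5269, 0.2475, 0.1576]
tool_rot: [3.141, 0.002, 0.255]
force: [-0.1, -0.3, 0.0]
grip_width: 0.0598
finger_force: 0.0
t 15.2 p [0.5269 0.2475 0.1576] rpy [3.141e+00 2.000e-03 2.550e-01] q [-0.42  0.56 -0.17  1.78  0.12  0.81 -1.97] w 0.0598 f 0.0
.5364,.3115,.16 -> [ 0.422 -0.992 -0.041]
```

```bash
python3 -m creep '[[0.25,-0.6,0,0,0.7],[0.42,-1.02,0,0,0.7],[0.42,-1.02,0,0,0.7],[0.42,-1.02,0,0,0.7]]';  python3 go.py .5364,.3115,.0445; python3 - <<'E'
from workcell import grab_frame
import cv2
cv2.imwrite('pics/w6.png',grab_frame('wrist'))
from wr import *; print(pr([.5364,.3115,.066]))
E
```

```text
clock: 15.7
position: [0.5363, 0.3101, 0.1579]
tool_rot: [3.141, 0.002, 0.253]
force: [-0.1, -0.6, -0.4]
grip_width: 0.0598
finger_force: 0.0
t 15.7 p [0.5363 0.3101 0.1579] rpy [3.141e+00 2.000e-03 2.530e-01] q [-0.51  0.61 -0.17  1.68  0.12  0.86 -2.04] w 0.0598 f 0.0
.5364,.3115,.0445 -> [ 0.01  -0.024  1.89 ]
[318.1 248.3]
```

View pics/w6.png

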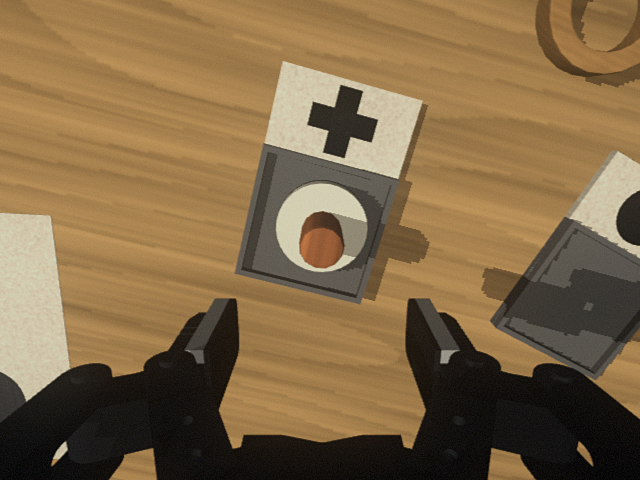

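The round stamp is in the cross-print tray, handle top at (321,248), as predicted. I grip it and lift.

```bash
python3 -m creep '[[0.01,-0.02,0.6,0,0.7],[0.01,-0.02,1.3,0,0.7],[0.01,-0.02,1.9,0,0.7],[0.01,-0.02,1.9,0,0.6],[0.01,-0.02,1.9,0,0.5]]' 30; python3 -m creep '[[0,0,0,0,0],[0,0,0,0,0],[0,0,0,0,0],[0,0,0,0,0]]' 30; python3 -m creep '[[0,0,-0.3,0,0],[0,0,-0.8,0,0],[0,0,-1.4,0,0],[0,0,-1.4,0,0]]'; python3 go.py .5265,.112,.12
```

```text
clock: 16.38
position: [0.5376, 0.3122, 0.0462]
tool_rot: [-3.141, -0.001, 0.253]
force: [0.2, 0.8, 0.9]
grip_width: 0.0426
finger_force: 0.0
clock: 16.88
position: [0.5378, 0.3127, 0.0467]
tool_rot: [-3.141, -0.002, 0.253]
force: [-1.0, -1.3, 8.8]
grip_width: 0.025
finger_force: 29.0
clock: 17.38
position: [0.5385, 0.3133, 0.1332]
tool_rot: [-3.14, -0.006, 0.253]
force: [0.7, -1.2, 0.0]
grip_width: 0.0251
finger_force: 29.6
t 17.38 p [0.5385 0.3133 0.1332] rpy [-3.14  -0.006  0.253] q [-0.51  0.64 -0.16  1.69  0.14  0.81 -2.05] w 0.0251 f 29.6
.5265,.112,.12 -> [-1.035  3.198  0.208]
```

```bash
python3 -m creep '[[-0.2,0.6,0,0,0],[-0.5,1.4,0,0,0],[-0.75,2.3,0.1,0,0],[-1.03,3.2,0.2,0,0],[-1.03,3.2,0.2,0,0]]';python3 -m creep '[[0,0,0,0,0],[0,0,0,0,0]]'; python3 go.py .5265,.112,.06
```

```text
clock: 18.0
position: [0.5251, 0.1062, 0.117]
tool_rot: [3.14, 0.001, 0.248]
force: [0.7, 1.7, -0.4]
grip_width: 0.0249
finger_force: 29.7
clock: 18.25
position: [0.5254, 0.1123, 0.1171]
tool_rot: [-3.141, -0.0, 0.255]
force: [-0.3, 0.1, -0.9]
grip_width: 0.0249
finger_force: 29.7
t 18.25 p [0.5254 0.1123 0.1171] rpy [-3.141 -0.     0.255] q [-0.2   0.56 -0.17  1.93  0.14  0.67 -1.77] w 0.0249 f 29.7
.5265,.112,.06 -> [0.016 0.011 0.952]
```

```bash
python3 -m creep '[[0.01,0,0.5,0,0],[0.01,0,0.9,0,0],[0.01,0,0.95,0,0],[0.01,0,0.95,0,0],[0.01,0,0.95,0,0]]'; python3 -m creep '[[0,0,0.1,0,0],[0,0,0.17,0,0],[0,0,0.2,0,0],[0,0,0.2,0,0]]'; python3 go.py .5265,.112,.0467
```

```text
clock: 18.88
position: [0.5264, 0.1116, 0.0608]
tool_rot: [-3.142, -0.001, 0.254]
force: [-0.5, 0.1, -0.6]
grip_width: 0.025
finger_force: 29.7
clock: 19.38
position: [0.5258, 0.1112, 0.0477]
tool_rot: [-3.142, 0.0, 0.254]
force: [-0.0, 0.4, -0.3]
grip_width: 0.0249
finger_force: 29.7
t 19.38 p [0.5258 0.1112 0.0477] rpy [-3.142  0.     0.254] q [-0.22  0.67 -0.14  1.96  0.18  0.53 -1.8 ] w 0.0249 f 29.7
.5265,.112,.0467 -> [ 0.014 -0.011  0.017]
```

```bash
python3 -m creep '[[0,0,0.02,0,0],[0,0,0.03,0,0],[0,0,0.03,0,0]]'; python3 go.py
```

```text
clock: 19.75
position: [0.526, 0.1112, 0.0466]
tool_rot: [3.141, -0.0, 0.254]
force: [-3.6, -2.0, 13.5]
grip_width: 0.0247
finger_force: 31.1
t 19.75 p [0.526  0.1112 0.0466] rpy [ 3.141 -0.     0.254] q [-0.22  0.67 -0.14  1.96  0.18  0.52 -1.8 ] w 0.0247 f 31.1
```

Seated. I release, lift and look.

```bash
python3 -m creep '[[0,0,-0.01,0,0.4],[0,0,-0.01,0,0.7],[0,0,-0.01,0,0.7],[0,0,-0.01,0,0.7],[0,0,-0.01,0,0.7]]'; python3 -m creep '[[0,0,-0.5,0,0.7],[0,0,-1.2,0,0.7],[0,0,-2,0,0.7],[0,0,-2,0,0.7]]'; python3 go.py .485,-.149,.16;  python3 - <<'E'
from workcell import grab_frame
import cv2
cv2.imwrite('pics/w7.png',grab_frame('wrist'))
E
```

```text
clock: 20.38
position: [0.5259, 0.1112, 0.0467]
tool_rot: [-3.142, -0.0, 0.254]
force: [0.4, -1.0, 0.9]
grip_width: 0.0597
finger_force: 0.0
clock: 20.88
position: [0.5275, 0.1116, 0.1699]
tool_rot: [-3.142, -0.005, 0.253]
force: [1.1, -0.5, -0.8]
grip_width: 0.0598
finger_force: 0.0
t 20.88 p [0.5275 0.1116 0.1699] rpy [-3.142 -0.005  0.253] q [-0.18  0.48 -0.19  1.89  0.12  0.78 -1.75] w 0.0598 f 0.0
.485,-.149,.16 -> [-1.775  4.027  0.156]
```

View pics/w7.png

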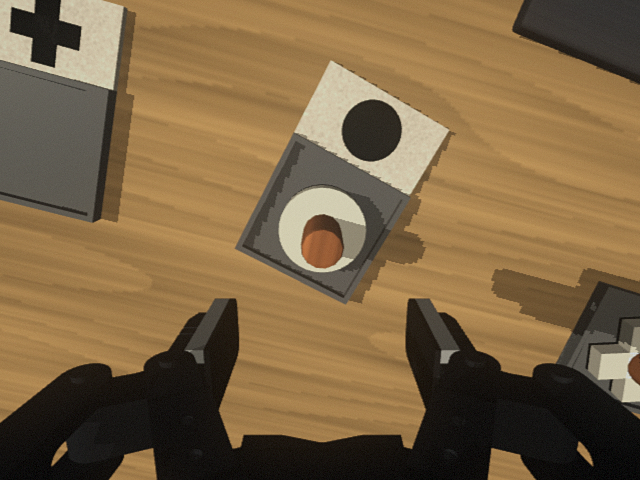

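The round stamp is centred and upright in the round tray at (322,230). Last is the cross, from the spare tray.

```bash
python3 -m creep '[[-0.3,0.8,0,0,0.7],[-0.7,1.6,0.1,0,0.7],[-1.0,2.4,0.15,0,0.7],[-1.4,3.2,0.15,0,0.7],[-1.78,4.03,0.15,0,0.7]]'; python3 -m creep '[[0,0,0,0,0.7],[0,0,0,0,0.7],[0,0,0,0,0.7]]'; python3 go.py .485,-.149,.044
```

```text
clock: 21.55
position: [0.4821, -0.1511, 0.1566]
tool_rot: [-3.141, 0.002, 0.254]
force: [1.8, -0.1, 0.1]
grip_width: 0.0601
finger_force: 0.0
clock: 21.92
position: [0.4834, -0.1483, 0.1573]
tool_rot: [-3.141, 0.0, 0.256]
force: [0.3, 0.3, -1.2]
grip_width: 0.0595
finger_force: 0.0
t 21.93 p [ 0.4834 -0.1483  0.1573] rpy [-3.141  0.     0.256] q [ 0.3   0.45 -0.16  1.98  0.1   0.72 -1.23] w 0.0595 f 0.0
.485,-.149,.044 -> [0.024 0.019 1.888]
```

```bash
python3 -m creep '[[0.02,0.02,0.6,0,0.7],[0.02,0.02,1.3,0,0.7],[0.02,0.02,1.88,0,0.7],[0.02,0.02,1.88,0,0.6],[0.02,0.02,1.88,0,0.5]]' 30; python3 -m creep '[[0,0,0,0,0],[0,0,0,0,0],[0,0,0,0,0],[0,0,0,0,0]]' 30; python3 -m creep '[[0,0,-0.3,0,0],[0,0,-0.8,0,0],[0,0,-1.5,0,0],[0,0,-1.7,0,0],[0,0,-1.7,0,0]]'; python3 go.py .533,.3145,.14
```

```text
clock: 22.55
position: [0.4853, -0.1501, 0.0459]
tool_rot: [3.141, -0.001, 0.255]
force: [0.0, -0.0, 0.5]
grip_width: 0.0431
finger_force: 0.0
clock: 23.05
position: [0.4856, -0.1506, 0.0464]
tool_rot: [3.141, -0.002, 0.254]
force: [-1.6, 1.0, 9.9]
grip_width: 0.0252
finger_force: 28.9
clock: 23.68
position: [0.4851, -0.1507, 0.1479]
tool_rot: [3.14, -0.002, 0.254]
force: [-0.6, -0.0, -0.4]
grip_width: 0.0251
finger_force: 29.6
t 23.68 p [ 0.4851 -0.1507  0.1479] rpy [ 3.14e+00 -2.00e-03  2.54e-01] q [ 0.3   0.47 -0.16  1.99  0.11  0.69 -1.24] w 0.0251 f 29.6
.533,.3145,.14 -> [ 2.717 -7.306  0.128]
```

```bash
python3 -m creep '[[0.25,-0.7,0,0,0],[0.6,-1.6,0,0,0],[0.9,-2.5,0,0,0],[1.25,-3.4,0,0,0],[1.6,-4.3,0,0,0]]';python3 -m creep '[[0.3,-0.9,0,0,0],[0.7,-1.8,0,0,0],[1.0,-2.6,0,0,0],[1.1,-2.9,0.1,0,0],[1.1,-2.9,0.1,0,0]]'; python3 go.py .533,.3145,.07
```

```text
clock: 24.3
position: [0.5124, 0.125, 0.1458]
tool_rot: [3.141, 0.001, 0.254]
force: [1.1, -0.6, -0.1]
grip_width: 0.025
finger_force: 29.7
clock: 24.92
position: [0.5321, 0.3089, 0.1391]
tool_rot: [3.141, 0.002, 0.256]
force: [0.1, -1.0, -0.8]
grip_width: 0.025
finger_force: 29.8
t 24.93 p [0.5321 0.3089 0.1391] rpy [3.141e+00 2.000e-03 2.560e-01] q [-0.5   0.63 -0.17  1.7   0.14  0.82 -2.05] w 0.025 f 29.8
.533,.3145,.07 -> [ 0.041 -0.088  1.151]
```

```bash
python3 -m creep '[[0.04,-0.06,0.5,0,0],[0.04,-0.06,1.0,0,0],[0.04,-0.06,1.3,0,0],[0.04,-0.06,1.3,0,0],[0.04,-0.06,1.3,0,0]]'; python3 go.py .533,.3145,.0464
```

```text
clock: 25.55
position: [0.535, 0.3122, 0.0638]
tool_rot: [-3.141, -0.001, 0.253]
force: [-0.6, -0.5, -0.5]
grip_width: 0.0252
finger_force: 29.8
t 25.55 p [0.535  0.3122 0.0638] rpy [-3.141e+00 -1.000e-03  2.530e-01] q [-0.52  0.74 -0.16  1.73  0.17  0.69 -2.08] w 0.0252 f 29.8
.533,.3145,.0464 -> [-0.024 -0.045  0.29 ]
```

```bash
python3 -m creep '[[-0.02,-0.04,0.1,0,0],[-0.02,-0.04,0.2,0,0],[-0.02,-0.04,0.25,0,0],[-0.02,-0.04,0.27,0,0],[-0.02,-0.04,0.27,0,0]]'; python3 -m creep '[[0,0,0.01,0,0],[0,0,0.02,0,0],[0,0,0.02,0,0]]'; python3 go.py
```

```text
clock: 26.18
position: [0.5328, 0.3144, 0.0467]
tool_rot: [-3.142, 0.0, 0.254]
force: [0.7, 0.7, -0.6]
grip_width: 0.0249
finger_force: 29.9
clock: 26.55
position: [0.5329, 0.3145, 0.0464]
tool_rot: [-3.142, -0.0, 0.254]
force: [-4.6, -2.7, 14.7]
grip_width: 0.0253
finger_force: 31.4
t 26.55 p [0.5329 0.3145 0.0464] rpy [-3.142 -0.     0.254] q [-0.53  0.76 -0.15  1.74  0.17  0.66 -2.09] w 0.0253 f 31.4
```

```bash
python3 -m creep '[[0,0,-0.01,0,0.4],[0,0,-0.01,0,0.7],[0,0,-0.01,0,0.7],[0,0,-0.01,0,0.7],[0,0,-0.01,0,0.7]]'; python3 -m creep '[[0,0,-0.5,0,0.7],[0,0,-1.2,0,0.7],[0,0,-2.2,0,0.7],[0,0,-2.8,0,0.7],[0,0,-2.8,0,0.7]]'; python3 - <<'E'
from workcell import grab_frame,silhouettes
from fit import *
import pickle
im=grab_frame('side'); res=pickle.load(open('res.pkl','rb'))
cv2.imwrite('pics/end.png',cv2.resize(im[130:450,190:460],(506,600)))
for n in('round','cross','bar'):
    t=res['tray_'+n]
    for d in silhouettes('side','stamp_'+n):
        m=d['mask']; v,u=np.nonzero(m)
        g=ground('side',(u.mean(),v.mean()),.025)
        if np.hypot(g[0]-t[0],g[1]-t[1])<.06:
            f=fit('stamp_'+n,{'side':m},z=.006,yaws=(0,.8,1.3)); print(n,np.round(f,4),'off',np.round(np.subtract(f[:2],t[:2]),4))
E
```

```text
clock: 27.18
position: [0.5327, 0.3144, 0.0461]
tool_rot: [-3.142, 0.0, 0.254]
force: [0.5, 0.8, 0.6]
grip_width: 0.0599
finger_force: 0.0
clock: 27.8
position: [0.5338, 0.3151, 0.217]
tool_rot: [-3.14, -0.005, 0.254]
force: [-0.4, -0.4, -0.7]
grip_width: 0.0602
finger_force: 0.0
round [0.5241 0.111  0.0979 0.0649] off [-0.0021 -0.0011]
cross [0.5316 0.3153 0.3097 0.064 ] off [-0.0013  0.0007]
bar [ 0.473  -0.3115  1.8673  0.0919] off [-0.0013  0.002 ]
```

View pics/end.png

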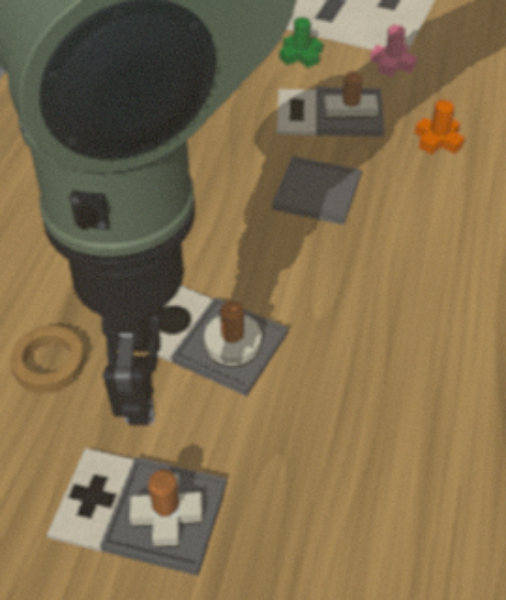

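The final view shows the cross (165,505), round (232,335) and bar (352,100) stamps each in its own tray, all within about 3 mm of centre. The spare tray at (318,188) is empty and the robot is clear.

```bash
python3 -c "
from workcell import bot
print(bot.job_done())"
```

```text
the job is handed in; nothing more can be done
None
```

The job is handed in: all three stamps stand upright and released in their own trays, about 2–3 mm from centre by the last camera fit, the spare tray is empty, and the arm never went near the bystanders (27.8 s before the final check); no verdict was shown.

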